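# Free the sweets carousel and hold the wanted jar to the customer

### The arm

A 6-joint arm with a two-finger parallel gripper is mounted at the origin on the work surface. World frame = base frame: x ahead of the robot, y to its left, z up, the work surface at z = 0. Lengths are in m, angles in rad, forces in N, time in s.
With the tool pointing down it reaches from about 0.35 to 0.85 m from the base axis. Payload 8.1 kg.
Tool frame: the origin (TCP) lies at the very end of the fingers, on their centre line; the grasp point (between the pads) lies 19 mm behind it; x points along the fingers, y is the direction in which the jaws open and shut, and the axes are right-handed (so a half turn about x gives the same grasp; the last joint's range is limited). The gripper opens to 85 mm and grips with 20 to 120 N. Pads are 22 mm wide; open, the fingers measure 114 mm over their backs; the gripper's body (76 mm by 85 mm) begins 54 mm behind the grasp point. The pads swing forward as they close: fully open they stand 13 mm farther back than shut.
Start: joints at [1.024, 0.13, 1.488, -0, 1.523, -0.085], TCP at [0.267, 0.537, 0.231] pointing down, gripper open.
Joint ranges: [-2.96, 2.96], [-0.89, 2.26], [0.02, 2.5], [-1.34, 4.48], [0, 2.73], [-2.66, 2.66]. Speed limits (rad/s): [2.39, 2.39, 2.79, 3.14, 3.14, 3.14].

### API

Orientations are given as a unit quaternion [x, y, z, w].
In Python, from plant import bot gives the robot as it stands. The module is installed in compiled form; this text tells all that it offers.
- The arm moves only by the tool send_rows, never from a script. Its arguments are lists of equal length, an entry for each row: "hand": the opening, from 0 (shut) to 1 (fully open); "slide": the shift along the tool's x, y, z in mm, a list of three; "rot": the turn, a rotation vector about the tool's x, y, z in degrees, a list of three. In form: {"hand": [hand, ...], "slide": [[tx, ty, tz], ...], "rot": [[rx, ry, rz], ...]}. A call has 1 to 10 rows; each row is the pose to reach, as a shift and turn from the pose commanded when the call began, along the tool's axes at that moment; what a row does not reach only later rows make up. A row lasts 1/12 s, in which the tool goes at most 41.7 mm and 7.16 degrees, less where a joint would pass 70% of its speed; a pose out of reach is approached as far as the arm can. A call with a gripper value outside its range is refused whole. The fingers move at their own pace and stop on an object; the grip force is fixed at half the most. Time passes only in rows, so rows that repeat a pose let the fingers close. It gives the time, the measured TCP pose, the force and the opening at its end, in the units of the state.
- bot.state(): the state, without advancing time (a new reading comes with each control period).
- bot.camera(name): name is "scene" or "top" or "wrist"; returns a dict with "pixels" (480x640x3 uint8, red, green, blue), "camera_matrix" (3x3 intrinsics, pixels), "distortion" ([k1, k2, p1, p2, k3] as OpenCV has them; the pictures are not rectified), "xyz" and "rotation" of the camera in the world. Camera axes: x right, y down, z forward; pixel columns grow to the right and rows downward; lengths in m; the calibration is good to about 2 mm. A picture is of the moment at which its call begins. There is no depth.
- bot.finish_job(): hands the job in, once; it reports no verdict.
The state is a dict: "t": time; "joint_pos": joint angles; "joint_velocities": joint speeds; "tau": joint torques, N m; "ee_pos": TCP position; "orientation": TCP orientation; "force": force on the tool from outside, world axes, zero at the start; "moment": the same for the moment, N m; "grip_width": finger opening in m.
Only numpy, scipy, OpenCV 4.12 (cv2) and the standard library are available. Lean on these libraries where they do the work, as an engineer would, in place of code of your own. Each camera call takes 0.05 s, during which the arm holds its last target.

### The job

A customer wants sweets from the six-sided jar: throw the carousel's lock lever over into its outer notch (the one with the stud), then turn the carousel gently until that jar stands squarely at the front, right behind the price card. Finish with the gripper still closed firmly on the carousel's T-handle, holding it still there so the customer can help herself. Do not push on the jars, keep them standing in their rings, and leave the other things on the counter where they are.

Things in the scene. Friction and masses are not known exactly. Their poses are not given: they have to be found in the camera images.
- base: fixed foot of the sweets carousel: dark steel disc 300 mm across, 18 mm thick, on the counter, lever bracket at its side, sloping price-card holder (90 mm wide, 55 mm high, 190 mm from the axis) on its front side. Origin on the carousel's vertical axis at counter height (z = 0); +x points level from the axis to the middle of the price card: the FRONT; z up.
- carousel (a joint): turn of the turntable (disc 300 mm across, top 36 mm up, six cup rings 60 degrees apart at 90 mm radius, one at the front at 0), rad, anticlockwise from above, unlimited; 0 = parked, as at the start. Drag about 0.08 N m plus 0.3 N m per rad/s; stays where left. With the lever in the lock notch its nose sits between two lugs on the rim and the carousel cannot turn; it locks only at 0.
- handle: wooden T-handle of the carousel on top of its central post (12 mm thick), turning with it: bar 70 mm long, 16 mm wide, 18 mm high; jars below end at most 159 mm above the counter. Origin at the bar's centre, 243 mm above the counter, on the turntable's axis; the bar runs along its y, x is across it. At carousel = 0 its axes are parallel to base's.
- lever (a joint): lock lever, rad: 0 in the inner (lock) notch, upright, as at the start; 0.80 in the outer (free) notch marked by a round stud, leaning away from the carousel. Pivot axis level, tangential to the turntable, 45 mm up, 190 mm from the carousel's axis; swings radially outwards; stops at -0.03 and 1.0. A sprung plunger pulls it into the nearer notch (hump at 0.4); takes about 4 N at the knob.
- lever_knob (a point): centre of the lever's black ball knob (28 mm across, fast on its 10 mm rod), 100 mm from the pivot axis. Lock notch: 145 mm above the counter, straight over the pivot, so the level direction from base to it is the way to throw. Free notch: about 115 mm up, 72 mm farther out. Bracket and quadrant below it reach 92 mm up, 22 mm to either side of the lever.
- hexjar: the wanted sweets jar: the only six-sided one, glass, 62 mm across its corners, six-sided steel lid with a 22 mm ball knob, 123 mm high in all, about 0.22 kg, loose in a cup ring (inner radius 33 mm, 14 mm high, up to 3 mm of play), in any ring but the front one at the start. Origin: centre of its underside, z up; its own yaw does not matter.
- jar0: one of five alike round sweets jars: glass, 62 mm across, flat round steel screw lid 56 mm across, 104 mm high, about 0.22 kg, loose in a cup ring of the carousel. Origin: centre of its underside.
- jar1: one of five alike round sweets jars: glass, 62 mm across, flat round steel screw lid 56 mm across, 104 mm high, about 0.22 kg, loose in a cup ring of the carousel. Origin: centre of its underside.
- jar2: one of five alike round sweets jars: glass, 62 mm across, flat round steel screw lid 56 mm across, 104 mm high, about 0.22 kg, loose in a cup ring of the carousel. Origin: centre of its underside.
- jar3: one of five alike round sweets jars: glass, 62 mm across, flat round steel screw lid 56 mm across, 104 mm high, about 0.22 kg, loose in a cup ring of the carousel. Origin: centre of its underside.
- jar4: one of five alike round sweets jars: glass, 62 mm across, flat round steel screw lid 56 mm across, 104 mm high, about 0.22 kg, loose in a cup ring of the carousel. Origin: centre of its underside.
- box_low: flat chocolate box 90 x 140 x 24 mm, lying on the counter under another. Stays where it is. Origin: centre of its underside.
- box_top: flat chocolate box 85 x 130 x 22 mm, lying on box_low. Stays where it is. Origin: centre of its underside.
- carton: upright carton of sweets 45 x 45 x 155 mm. Stays where it is. Origin: centre of its underside.
- wallet: folded black wallet 95 x 110 x 17 mm. Stays where it is. Origin: centre of its underside.
- coin_dish: round black coin dish, 124 mm across, 16 mm high. Stays where it is. Origin: centre of its underside.
- scoop: small aluminium sweets scoop 155 mm long, 23 mm high, lying on the counter. Stays where it is. Origin: centre of its underside.

How it is judged:
On the way, in this order (a step that is already met when the one before it is completed fails the run):
1. the lock lever rests in the outer (free) notch (value of joint lever between 0.68 and 0.92 rad), for 0.2 s.
2. the six-sided jar stands at the front (y of hexjar in the frame of base between -0.012 and 0.012 m and x of hexjar in the frame of base above 0.07 m), for 0.2 s.
At the end, for the whole second after the job is handed in: lever in the free notch (0.68 to 0.92 rad); six-sided jar at the front, within 12 mm of the line from the axis to the middle of the price card; turntable still (under 0.1 rad/s); fingers grip the T-handle (over 5 N); all six jars upright and seated in their rings (all of step 1 and all of step 2 and velocity of joint carousel between -0.1 and 0.1 rad/s and contact force between the fingers and handle above 5 N and angle between each of hexjar, jar0, jar1, jar2, jar3, jar4's own z axis and vertical below 0.1 rad and height (world z) of each of hexjar, jar0, jar1, jar2, jar3, jar4 below 0.042 m and horizontal distance between each of hexjar, jar0, jar1, jar2, jar3, jar4 and base below 0.105 m); the arm keeps its last pose, push and grip.
It fails at once if a bystander on the counter is shifted by more than 30 mm (distance of any of box_low, box_top, carton, wallet, coin_dish, scoop from where it was at the start of the episode above 0.03 m).
It fails at once if the robot pushes on a jar (over 3 N) (contact force between any of the arm, the fingers and hexjar above 3 N or contact force between any of the arm, the fingers and jar0 above 3 N or contact force between any of the arm, the fingers and jar1 above 3 N or contact force between any of the arm, the fingers and jar2 above 3 N or contact force between any of the arm, the fingers and jar3 above 3 N or contact force between any of the arm, the fingers and jar4 above 3 N).
It fails at once if a jar tips (over 0.35 rad) (angle between any of hexjar, jar0, jar1, jar2, jar3, jar4's own z axis and vertical above 0.35 rad).
It fails at once if the carousel is spun faster than 3.5 rad/s (velocity of joint carousel above 3.5 rad/s or velocity of joint carousel below -3.5 rad/s).
It also fails if it takes over 51 s, if anything falls off the work surface, if the arm or the gripper's body presses on something with over 40 N, if the wrist force passes 120 N, or if a joint passes its speed limit or range.

## Working session

There is one attempt and no reset: what is moved stays moved. The work goes in short steps, Python scripts to look and compute and a tool call to move; the robot and the scene stay as the last step left them, time stands still between calls to the robot, and variables do not carry over. Pictures are saved under pics/ and viewed, and the job is handed in when it is done.

Besides the shell and the picture viewer there is one more tool, called after "Emit:" as name(argument=value, ...) on one line, values as JSON. send_rows: Moves the arm, as the interface text tells. Its arguments: {"type":"object","properties":{"hand":{"type":"array"},"slide":{"type":"array"},"rot":{"type":"array"}},"required":["hand","slide","rot"]}

```bash
mkdir -p pics; cat > h.py <<'E'
import numpy as np, cv2
from plant import bot
from scipy.spatial.transform import Rotation as R
def snap(n,f):
    c=bot.camera(n); cv2.imwrite('pics/'+f,c['pixels'][:,:,::-1].copy())
    np.savez('pics/'+f+'.npz',**{k:np.array(c[k]) for k in ('camera_matrix','distortion','xyz','rotation')}); return c
def cal(f): return np.load('pics/'+f+'.npz')
def ray(c,uv):
    p=cv2.undistortPoints(np.array([[uv]],float),np.array(c['camera_matrix']),np.array(c['distortion']))[0,0]
    r=np.array(c['rotation']); r=r if r.shape==(3,3) else R.from_quat(r).as_matrix()
    return np.array(c['xyz']),r@np.array([p[0],p[1],1])
def onz(c,uv,z):
    o,d=ray(c,uv); return o+d*(z-o[2])/d[2]
def proj(c,P):
    r=np.array(c['rotation']); r=r if r.shape==(3,3) else R.from_quat(r).as_matrix()
    q=r.T@(np.array(P)-np.array(c['xyz']))
    return cv2.projectPoints(q.reshape(1,1,3),np.zeros(3),np.zeros(3),np.array(c['camera_matrix']),np.array(c['distortion']))[0].ravel()
E
python3 - <<'E'
from h import *
for n in ('scene','top','wrist'):
    c=snap(n,n+'0.png'); print(n,c['xyz'],c['rotation'])
print(bot.state())
E
```

```text
scene [ 1.20826154 -0.33231669  0.74667241] [ 0.74568716  0.5031748  -0.2334634  -0.36913496]
top [ 0.38703894 -0.03453894  1.41154215] [-0.69830294  0.71202645 -0.05781782  0.04525963]
wrist [0.19255397 0.57487952 0.37257347] [0.83865364 0.51907273 0.08593617 0.14084938]
{'t': 0.15, 'joint_pos': array([ 1.02360347e+00,  1.31031665e-01,  1.48904778e+00,  8.40246735e-06,
        1.52298594e+00, -8.54133095e-02]), 'joint_velocities': array([ 0.00089576, -0.0009697 , -0.00410835, -0.00078205, -0.00141973,
       -0.00077234]), 'tau': array([ 1.93851197e-04, -5.70072734e+01, -5.01151693e+01, -1.90357387e-04,
        9.76204290e-03, -5.71046246e-05]), 'ee_pos': array([0.26708612, 0.53679762, 0.23044889]), 'orientation': array([ 0.16132315,  0.68850697, -0.16231102,  0.6881774 ]), 'force': array([ 0.27100294,  0.47352181, -0.44612223]), 'moment': array([ 0.00178672, -0.00823076, -0.02304632]), 'grip_width': 0.08560160927283783}
```

View pics/top0.png

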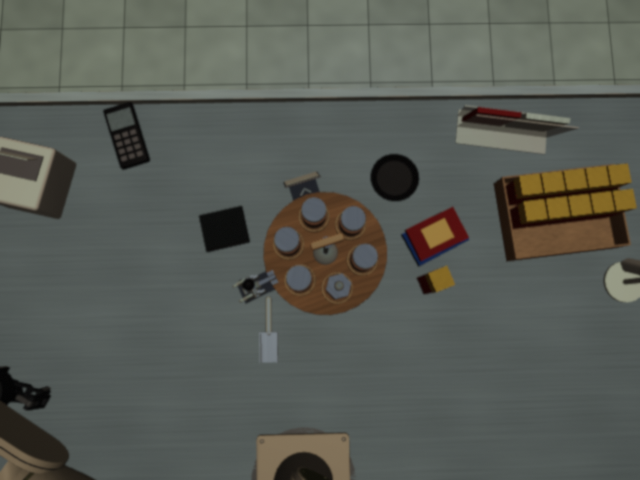

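View pics/scene0.png

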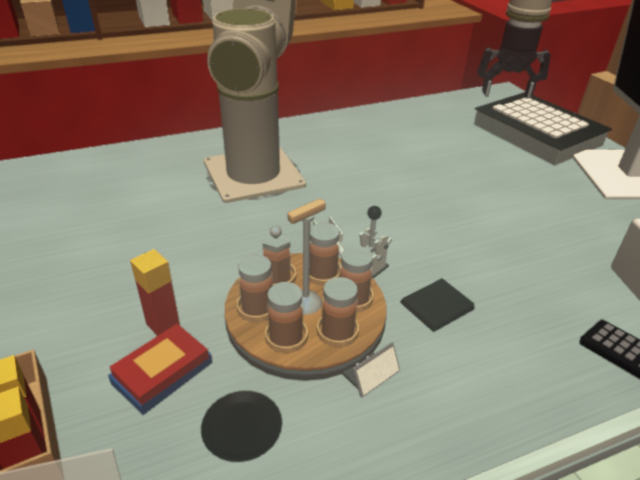

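View pics/wrist0.png

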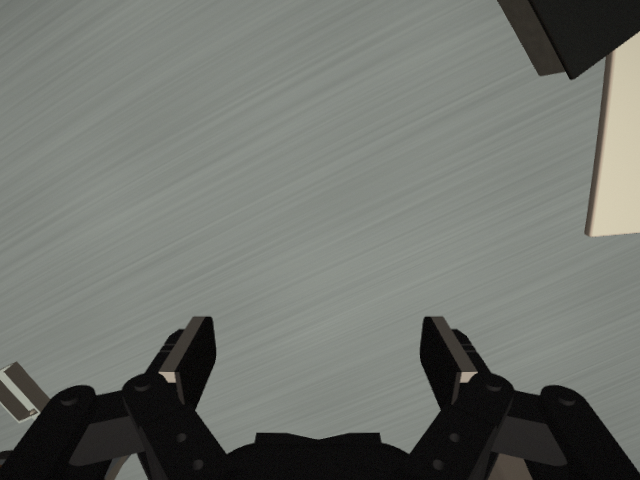

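```bash
python3 - <<'E'
from h import *
im=cv2.imread('pics/top0.png'); a=im[165:325,190:400]
a=cv2.resize(a,None,fx=3.75,fy=3.75,interpolation=cv2.INTER_CUBIC); a=cv2.convertScaleAbs(a,alpha=1.7); cv2.imwrite('pics/topz.png',a)
im=cv2.imread('pics/scene0.png'); a=im[190:400,215:425]
a=cv2.resize(a,None,fx=2.85,fy=2.85,interpolation=cv2.INTER_CUBIC); cv2.imwrite('pics/scz.png',a)
E
```

```text
(no output)
```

View pics/topz.png

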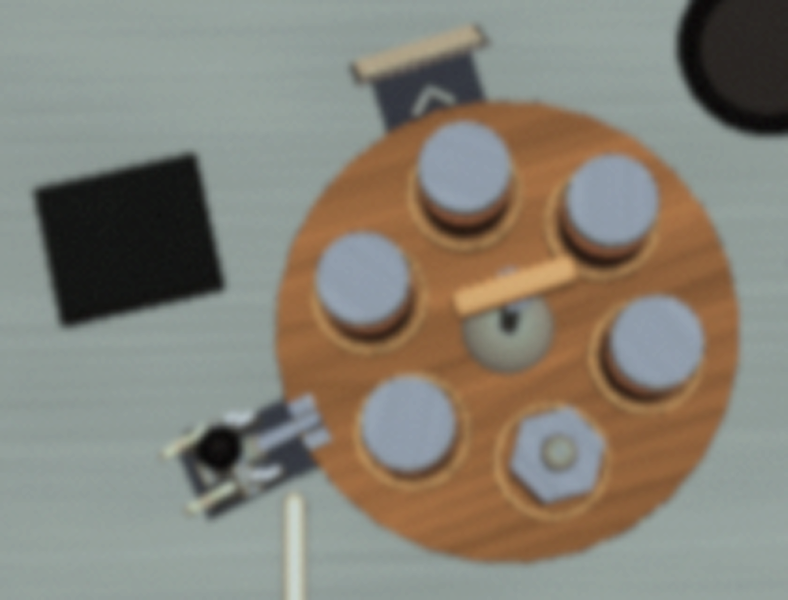

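View pics/scz.png

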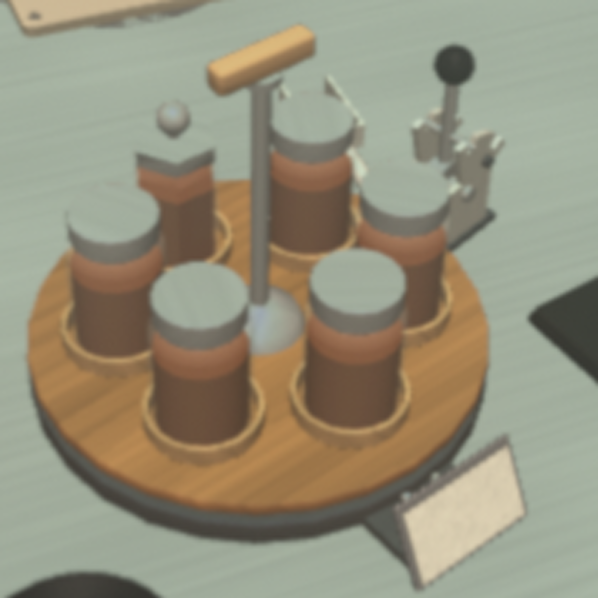

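```bash
python3 - <<'E'
from h import *
c=cal('top0.png'); s=cal('scene0.png')
im=cv2.imread('pics/top0.png'); hsv=cv2.cvtColor(im,cv2.COLOR_BGR2HSV)
roi=np.zeros(im.shape[:2],np.uint8); roi[180:325,255:395]=255
m=cv2.inRange(hsv,(5,70,50),(25,255,255))&roi
cs=max(cv2.findContours(m,0,2)[0],key=cv2.contourArea); h=cv2.convexHull(cs)
P=np.array([onz(c,p[0].astype(float),.036)[:2] for p in h])
A=np.c_[2*P,np.ones(len(P))]; x=np.linalg.lstsq(A,(P**2).sum(1),rcond=None)[0]
cen=x[:2]; print('axis',cen,'r',np.sqrt(x[2]+cen@cen))
z=lambda u,v:(190+(u+.5)/3.75-.5,165+(v+.5)/3.75-.5)
e1=onz(c,z(457,302),.252)[:2]; e2=onz(c,z(577,268),.252)[:2]
print('handle',e1,e2,(e1+e2)/2,np.linalg.norm(e1-e2)); d=e1-e2
# +y handle = toward lever side; bar dir
print('bar yaw',np.degrees(np.arctan2(d[1],d[0])))
zs=lambda u,v:(215+(u+.5)/2.85-.5,190+(v+.5)/2.85-.5)
def tri(a,b):
    o1,d1=ray(c,a);o2,d2=ray(s,b);t=np.linalg.lstsq(np.c_[d1,-d2],o2-o1,rcond=None)[0]
    p,q=o1+t[0]*d1,o2+t[1]*d2; return (p+q)/2,np.linalg.norm(p-q)
kn=tri(z(218,447),zs(454,65)); print('knob',kn)
print('knob yaw',np.degrees(np.arctan2(*(kn[0][:2]-cen)[::-1])),np.linalg.norm(kn[0][:2]-cen))
for n,p in dict(front=(465,168),hex=(555,455)).items():
    q=onz(c,z(*p),.14 if n=='front' else .127)[:2]-cen; print(n,np.degrees(np.arctan2(q[1],q[0])),np.linalg.norm(q))
q=tri(z(562,451),zs(173,117));print('hexknob',q); q=q[0][:2]-cen; print(np.degrees(np.arctan2(q[1],q[0])),np.linalg.norm(q))
cd=onz(c,z(420,54),.05)[:2]-cen; print('card',np.degrees(np.arctan2(cd[1],cd[0])),np.linalg.norm(cd))
# handle by mask triang scene
he=[tri(z(457,302),zs(312,38)),tri(z(577,268),zs(213,80))]; print(he)
for n,r in dict(scoop=(295,495),).items(): print(n,onz(c,z(*r),.015))
print('carton',onz(c,(440,270),.155), 'wallet', onz(c,(225,228),.017))
E
```

```text
axis [ 0.53776028 -0.06059451] r 0.1486693251420212
handle [ 0.52869134 -0.02954636] [ 0.54610287 -0.09513929] [ 0.5373971  -0.06234282] 0.06786452420988111
bar yaw 104.86621994187148
knob (array([0.4577087 , 0.10996764, 0.14843763]), np.float64(0.004337797171872101))
knob yaw 115.14252755741282 0.1884136477045338
front 16.49673382792682 0.08919510243381877
hex -163.8184396597516 0.09015633057688185
hexknob (array([ 0.451853  , -0.08953912,  0.15340201]), np.float64(0.0015470200895350518))
-161.37986150351674 0.09065236147400081
card 16.62114442722767 0.18555220874723208
[(array([ 0.52909745, -0.02968255,  0.24816027]), np.float64(0.0003299765529345904)), (array([ 0.5465725 , -0.09604063,  0.24691803]), np.float64(0.0013504434501640597))]
scoop [0.43439442 0.07795922 0.015     ]
carton [ 0.48025328 -0.31066436  0.155     ] wallet [0.60372529 0.18272687 0.017     ]
```

```bash
python3 - <<'E'
from h import *
c=cal('top0.png')
im=cv2.imread('pics/top0.png'); g=im.max(2)
roi=np.zeros(g.shape,np.uint8); roi[275:294,238:256]=255
m=((g<22)&(roi>0)).astype(np.uint8); M=cv2.moments(m,True); k=(M['m10']/M['m00'],M['m01']/M['m00']); print(k,M['m00'])
kn=onz(c,k,.147); cen=np.array([.5378,-.0610]); q=kn[:2]-cen; print(kn,np.degrees(np.arctan2(q[1],q[0])),np.hypot(*q))
s=bot.state(); Rm=R.from_quat(s['orientation']).as_matrix(); print(Rm.round(3))
w=cal('wrist0.png'); print('cam in tool',Rm.T@(w['xyz']-s['ee_pos']))
# lids
im=cv2.convertScaleAbs(im); hsv=cv2.cvtColor(im,cv2.COLOR_BGR2HSV)
z=lambda u,v:(190+(u+.5)/3.75-.5,165+(v+.5)/3.75-.5)
for i,p in enumerate([(465,167),(364,276),(409,424),(562,451),(656,342),(611,199)]):
    q=onz(c,z(*p),.14 if i!=3 else .156)[:2]-cen; a=np.degrees(np.arctan2(q[1],q[0]));print(i,a-60*i,np.hypot(*q))
E
```

```text
(247.85393258426967, 284.39325842696627) 89.0
[0.45749589 0.1119224  0.147     ] 114.90986776074021 0.19065913847149846
[[-0.001  0.446  0.895]
 [-0.001  0.895 -0.446]
 [-1.    -0.001 -0.   ]]
cam in tool [-0.14211451  0.00067757 -0.08371186]
0 16.63472085463788 0.08985431448077773
1 16.311469890758616 0.08956343100366014
2 17.604437265404812 0.09119445393755778
3 -342.117731553011 0.09019059892359102
4 -344.10398492351965 0.08849229918240405
5 -343.37292719386596 0.08948853823150132
```

Emit:
send_rows(hand=[0, 0, 0, 0, 0, 0, 0, 0, 0, 0], slide=[[0, -12, 15], [0, -36, 44], [0, -60, 73], [0, -84, 103], [0, -108, 132], [0, -132, 161], [0, -156, 190], [0, -180, 220], [0, -204, 249], [0, -228, 278]], rot=[[3.5, 0, 0], [7.5, 0, 0], [11.5, 0, 0], [15.5, 0, 0], [19.5, 0, 0], [23.5, 0, 0], [27.5, 0, 0], [31.5, 0, 0], [35, 0, 0], [38.5, 0, 0]])

```text
t: 0.98
ee_pos: [0.4148, 0.2074, 0.2312]
orientation: [0.381, 0.596, -0.381, 0.596]
force: [1.6, 0.4, 0.3]
grip_width: -0.0003
```

```bash
cat >> h.py <<'E'
def to(p):
    s=bot.state(); Rm=R.from_quat(s['orientation']).as_matrix()
    print('pos',s['ee_pos'].round(4),'F',s['force'].round(2),'w',round(s['grip_width'],4),'t',s['t'],'j',s['joint_pos'].round(2))
    print('z yaw',np.degrees(np.arctan2(Rm[1,2],Rm[0,2])).round(2),'xdown',Rm[:,0].round(4))
    print('slide mm',(1000*Rm.T@(np.array(p)-s['ee_pos'])).round(1))
E
python3 - <<'E'
from h import *
to([.4733,.0778,.231])
E
```

```text
pos [0.4148 0.2074 0.2312] F [1.57 0.35 0.32] w -0.0003 t 0.9833 j [ 0.35 -0.25  1.85  0.    1.54 -0.08]
z yaw -65.13 xdown [-0.  0. -1.]
slide mm [  0.2  -1.4 142.2]
```

Emit:
send_rows(hand=[0, 0, 0, 0, 0, 0, 0], slide=[[0, 0, 30], [0, 0, 60], [0, 0, 90], [0, 0, 115], [0, 0, 133], [0, 0, 137], [0, 0, 137]], rot=[[0, 0, 0], [0, 0, 0], [0, 0, 0], [0, 0, 0], [0, 0, 0], [0, 0, 0], [0, 0, 0]])

```text
t: 1.57
ee_pos: [0.4727, 0.0841, 0.2309]
orientation: [0.38, 0.596, -0.381, 0.596]
force: [-0.2, 0.4, 0.4]
grip_width: -0.0004
```

```bash
python3 - <<'E'
from h import *
to([.4733,.0778,.125])
snap('wrist','w1.png');snap('scene','s1.png')
E
```

```text
pos [0.4727 0.0841 0.2309] F [-0.2   0.36  0.36] w -0.0004 t 1.5667 j [ 0.07 -0.2   1.81  0.    1.53 -0.37]
z yaw -65.09 xdown [-7.e-04 -0.e+00 -1.e+00]
slide mm [105.9  -2.    6. ]
```

View pics/w1.png

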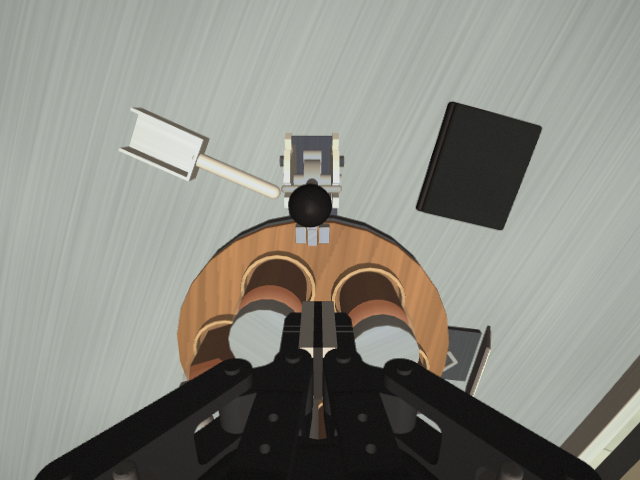

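View pics/s1.png

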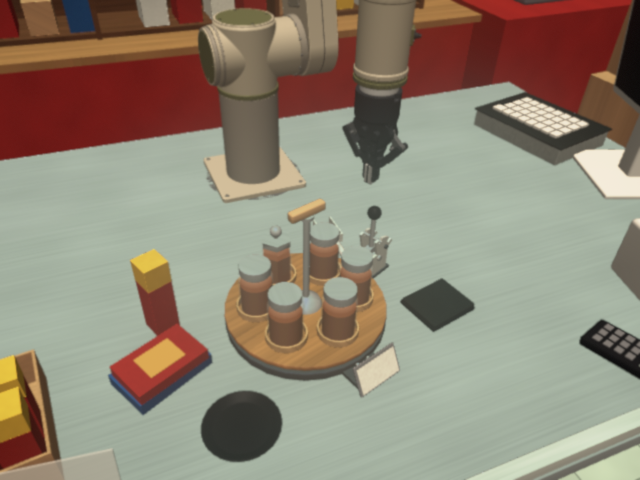

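```bash
python3 - <<'E'
from h import *
w=cal('w1.png'); t=cal('top0.png'); s=cal('s1.png'); cen=np.array([.5378,-.0610])
k=onz(w,(310,206),.145);q=k[:2]-cen; print(k,np.degrees(np.arctan2(q[1],q[0])),np.hypot(*q))
im=cv2.imread('pics/w1.png'); hsv=cv2.cvtColor(im,cv2.COLOR_BGR2HSV)
# handle bar via top mask
E
```

```text
[0.45550069 0.11108399 0.145     ] 115.55949511329014 0.19075134737086627
```

Emit:
send_rows(hand=[0, 0, 0, 0, 0, 0], slide=[[10, -1, 6], [40, -1, 6], [70, -1, 6], [95, -1, 6], [106, -1, 6], [106, -1, 6]], rot=[[0, 0, 0], [0, 0, 0], [0, 0, 0], [0, 0, 0], [0, 0, 0], [0, 0, 0]])

```text
t: 2.17
ee_pos: [0.4714, 0.0796, 0.1216]
orientation: [0.378, 0.599, -0.381, 0.595]
force: [-0.6, -0.0, 0.2]
grip_width: 0.0001
```

```bash
python3 - <<'E'
from h import *
to([.4395,.150,.105])
snap('wrist','w2.png');snap('scene','s2.png')
E
```

```text
pos [0.4714 0.0796 0.1216] F [-0.56 -0.04  0.21] w 0.0001 t 2.1667 j [ 0.06 -0.12  1.94  0.    1.32 -0.38]
z yaw -64.89 xdown [-6.3e-03 -3.0e-04 -1.0e+00]
slide mm [ 16.8   1.1 -77.2]
```

View pics/w2.png

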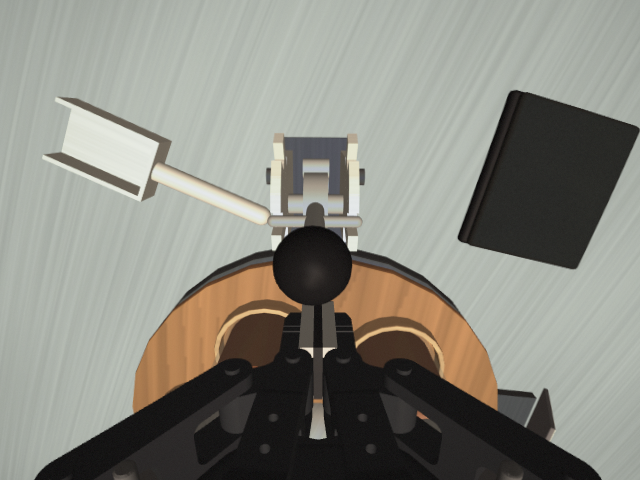

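View pics/s2.png

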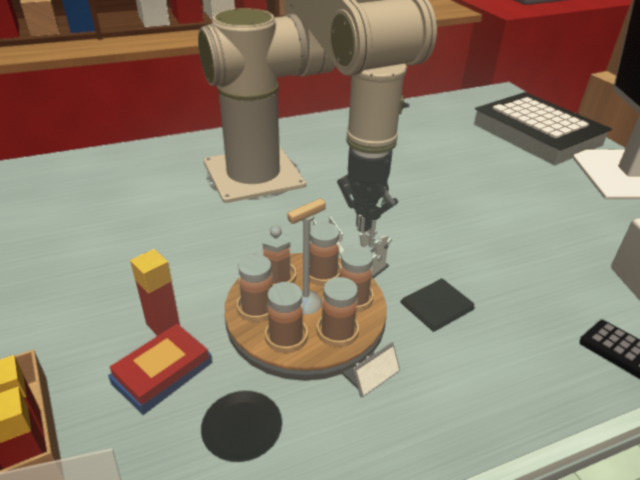

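Emit:
send_rows(hand=[0, 0, 0, 0, 0, 0, 0, 0], slide=[[0, 0, -8], [0, 0, -16], [1, 0, -24], [3, 0, -32], [5, 0, -40], [7, 0, -48], [9, 0, -55], [9, 0, -55]], rot=[[0, 0, 0], [0, 0, 0], [0, 0, 0], [0, 0, 0], [0, 0, 0], [0, 0, 0], [0, 0, 0], [0, 0, 0]])

```text
t: 2.93
ee_pos: [0.4499, 0.1307, 0.1161]
orientation: [0.379, 0.597, -0.379, 0.596]
force: [-0.4, 0.3, -0.1]
grip_width: 0.0001
```

```bash
python3 - <<'E'
from h import *
to([.4395,.150,.105])
snap('wrist','w3.png')
E
```

```text
pos [0.4499 0.1307 0.1161] F [-0.39  0.31 -0.09] w 0.0001 t 2.9333 j [ 0.17 -0.14  1.98  0.    1.31 -0.27]
z yaw -64.88 xdown [-8.e-04  9.e-04 -1.e+00]
slide mm [ 11.1  -1.2 -21.9]
```

View pics/w3.png

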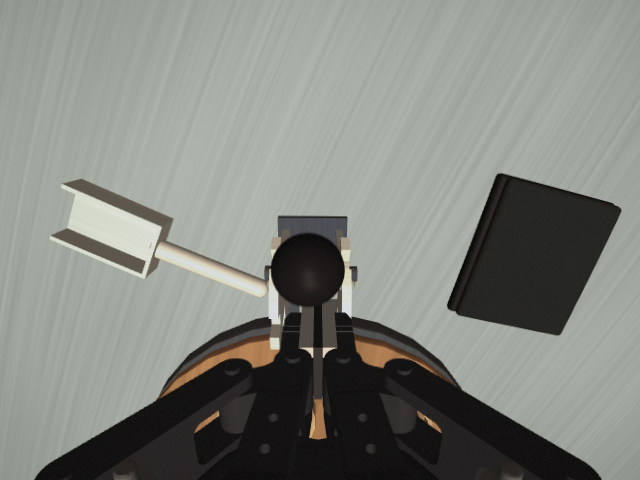

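Emit:
send_rows(hand=[0, 0, 0, 0, 0, 0, 0], slide=[[2, 0, -6], [4, 0, -11], [6, 0, -16], [7, 0, -20], [7, 0, -20], [7, 0, -10], [7, 0, 5]], rot=[[0, 0, 0], [0, 0, 0], [0, 0, 0], [0, 0, 0], [0, 0, 0], [0, 0, 0], [0, 0, 0]])

```text
t: 3.57
ee_pos: [0.4531, 0.1246, 0.1093]
orientation: [0.379, 0.597, -0.379, 0.597]
force: [0.6, -1.5, 0.4]
grip_width: 0.0001
```

```bash
python3 - <<'E'
from h import *
to([.4395,.150,.105])
w=snap('wrist','w4.png')
E
```

```text
pos [0.4531 0.1246 0.1093] F [ 0.6  -1.49  0.4 ] w 0.0001 t 3.5667 j [ 0.16 -0.13  1.98  0.    1.3  -0.28]
z yaw -64.84 xdown [ 1.e-04  0.e+00 -1.e+00]
slide mm [  4.3  -1.5 -28.8]
```

View pics/w4.png

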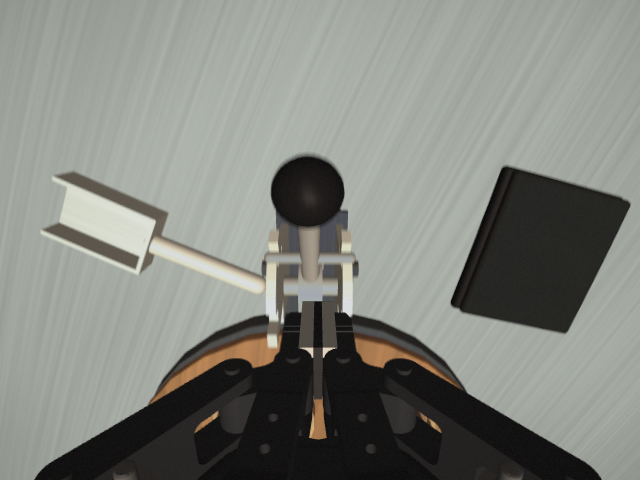

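Emit:
send_rows(hand=[0, 0, 0, 0, 0, 0, 0], slide=[[-20, 0, 5], [-60, 0, 5], [-100, 0, 5], [-140, 0, 5], [-180, 0, 5], [-191, 0, 5], [-191, 0, 5]], rot=[[0, 0, 0], [0, 0, 0], [0, 0, 0], [2, 0, 0], [5, 0, 0], [9, 0, 0], [9, 0, 0]])

```text
t: 4.2
ee_pos: [0.4576, 0.1196, 0.3058]
orientation: [0.429, 0.562, -0.424, 0.566]
force: [0.7, 0.4, -1.0]
grip_width: 0.0002
```

```bash
python3 - <<'E'
from h import *
cen=np.array([.5378,-.0610])
k=onz(cal('w4.png'),(307,191),.115);q=k[:2]-cen; print(k,np.degrees(np.arctan2(q[1],q[0])),np.hypot(*q))
to([.5676,-.1245,.30])
E
```

```text
[0.4251921  0.17616834 0.115     ] 115.39844026170806 0.2625440189971198
pos [0.4576 0.1196 0.3058] F [ 0.75  0.43 -0.96] w 0.0002 t 4.2 j [ 0.15 -0.25  1.72 -0.    1.66 -0.13]
z yaw -74.22 xdown [ 0.0087  0.0011 -1.    ]
slide mm [  6.4  39.4 264.8]
```

Emit:
send_rows(hand=[1, 1, 1, 1, 1, 1, 1, 1, 1, 1], slide=[[0, 5, 25], [0, 10, 60], [0, 15, 95], [0, 20, 130], [0, 25, 165], [0, 30, 200], [0, 35, 235], [0, 38, 258], [0, 39, 264], [0, 39, 264]], rot=[[0, 0, 0], [0, 0, 0], [0, 0, 0], [0, 0, 0], [0, 0, 0], [0, 0, 0], [0, 0, 0], [0, 0, 0], [0, 0, 0], [0, 0, 0]])

```text
t: 5.03
ee_pos: [0.5652, -0.125, 0.2982]
orientation: [0.425, 0.565, -0.426, 0.564]
force: [-0.2, 0.3, -0.3]
grip_width: 0.0856
```

```bash
python3 - <<'E'
from h import *
to([.5378,-.061,.2900])
snap('wrist','w5.png')
snap('top','t5.png')
E
```

```text
pos [ 0.5652 -0.125   0.2982] F [-0.22  0.31 -0.3 ] w 0.0856 t 5.0333 j [-0.31  0.06  1.44 -0.    1.64 -0.58]
z yaw -74.07 xdown [-2.9e-03  6.0e-04 -1.0e+00]
slide mm [  8.4  -8.8 -69. ]
```

View pics/w5.png

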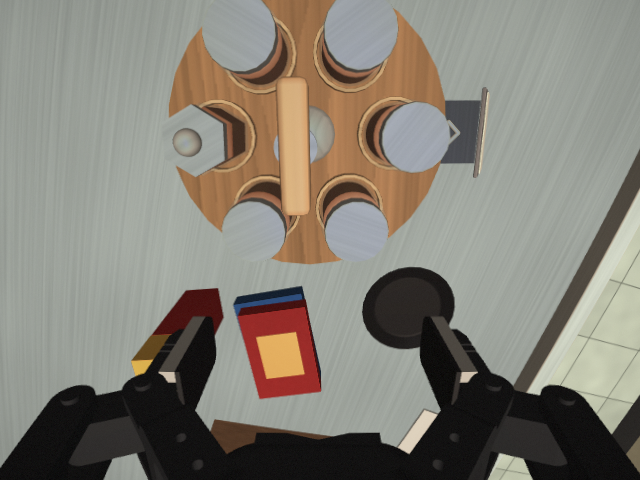

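```bash
python3 - <<'E'
from h import *
w=cal('w5.png')
im=cv2.imread('pics/w5.png'); hsv=cv2.cvtColor(im,cv2.COLOR_BGR2HSV)
roi=np.zeros(im.shape[:2],np.uint8); roi[70:222,265:320]=255
print(hsv[150,285],hsv[100,215],hsv[150,300],hsv[100,320])
m=((hsv[:,:,2]>185)&(hsv[:,:,1]>60)&(roi>0)).astype(np.uint8)
cs=max(cv2.findContours(m,0,2)[0],key=cv2.contourArea); print(cv2.contourArea(cs),cv2.boundingRect(cs))
P=np.array([onz(w,p[0].astype(float),.252)[:2] for p in cs])
r=cv2.minAreaRect((P*1e4).astype(np.float32)); b=cv2.boxPoints(r)/1e4; print(np.array(r[0])/1e4,np.array(r[1])/10,r[2])
# disc
m=cv2.inRange(hsv,(5,70,50),(25,255,255)); m[265:]=0
c=max(cv2.findContours(m,0,2)[0],key=cv2.contourArea); h=cv2.convexHull(c).reshape(-1,2); h=h[(h[:,1]>2)&(h[:,1]<263)]
P=np.array([onz(w,p.astype(float),.036)[:2] for p in h])
d=np.hypot(*(P-[.5378,-.061]).T); P=P[abs(d-.15)<.004]; print(len(P))
A=np.c_[2*P,np.ones(len(P))]; x=np.linalg.lstsq(A,(P**2).sum(1),rcond=None)[0]; cen=x[:2]; print('axis',cen,np.sqrt(x[2]+cen@cen))
a=onz(w,(486,89),.045);b=onz(w,(476,176),.045)
for z in (.05,):
  a=onz(w,(486,89),z)[:2];b=onz(w,(476,176),z)[:2]; d=a-b; mid=(a+b)/2-[.5378,-.061]
  print('card',np.degrees(np.arctan2(d[1],d[0]))-90,np.degrees(np.arctan2(mid[1],mid[0])),np.linalg.norm(d),np.hypot(*mid))
E
```

```text
[ 17 107 217] [ 17 110 204] [ 16 102 219] [ 14 132 151]
3372.5 (279, 78, 30, 137)
[ 0.53518345 -0.06067585] [13.17928009 66.98167114] 16.77104377746582
32
axis [ 0.53468552 -0.06095195] 0.14818661542268002
card 16.364467925729144 16.84954707612801 0.08756968791494471 0.1786060679858605
```

```bash
python3 - <<'E'
from h import *
to([.536,-.061,.2900])
E
```

```text
pos [ 0.565  -0.1226  0.2992] F [0.39 0.13 0.21] w 0.0857 t 5.1333 j [-0.3   0.05  1.45  0.    1.64 -0.58]
z yaw -73.95 xdown [-1.8e-03  9.0e-04 -1.0e+00]
slide mm [  9.3 -10.8 -67.3]
```

Emit:
send_rows(hand=[1, 1, 1, 1, 1, 1], slide=[[0, -3, -15], [0, -6, -35], [0, -8, -55], [0, -10, -68], [0, -10, -68], [0, -10, -68]], rot=[[0, 0, 0], [-0.5, 0, 0], [-0.7, 0, 0], [-0.7, 0, 0], [-0.7, 0, 0], [-0.7, 0, 0]])

```text
t: 5.63
ee_pos: [0.537, -0.0592, 0.3006]
orientation: [0.421, 0.568, -0.421, 0.568]
force: [0.8, 0.5, -0.1]
grip_width: 0.0851
```

```bash
python3 - <<'E'
from h import *
to([.536,-.061,.2240])
E
```

```text
pos [ 0.537  -0.0592  0.3006] F [ 0.76  0.52 -0.13] w 0.0851 t 5.6333 j [-0.2  -0.05  1.55 -0.    1.64 -0.5 ]
z yaw -73.11 xdown [ 8.e-04 -4.e-04 -1.e+00]
slide mm [76.6 -1.5  1.4]
```

Emit:
send_rows(hand=[1, 1, 1, 1, 1], slide=[[20, -1, 1], [45, -1, 1], [65, -1, 1], [76, -1, 1], [76, -1, 1]], rot=[[0, 0, 0], [0, 0, 0], [0, 0, 0], [0, 0, 0], [0, 0, 0]])

```text
t: 6.05
ee_pos: [0.5349, -0.0617, 0.221]
orientation: [0.421, 0.569, -0.423, 0.566]
force: [-0.1, 0.0, 0.3]
grip_width: 0.0853
```

```bash
python3 - <<'E'
from h import *
to([.536,-.061,.2240])
snap('wrist','w6.png');snap('scene','s6.png')
E
```

```text
pos [ 0.5349 -0.0617  0.221 ] F [-0.05  0.01  0.25] w 0.0853 t 6.05 j [-0.21 -0.03  1.67 -0.    1.5  -0.5 ]
z yaw -73.28 xdown [-5.2e-03  9.0e-04 -1.0e+00]
slide mm [-3.   1.2 -0.4]
```

View pics/w6.png

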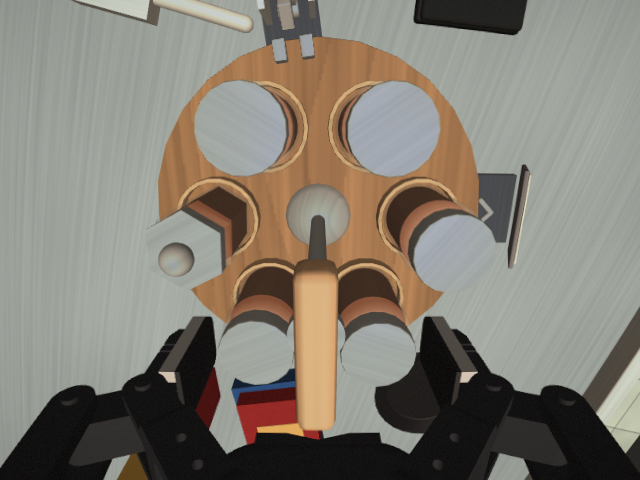

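View pics/s6.png

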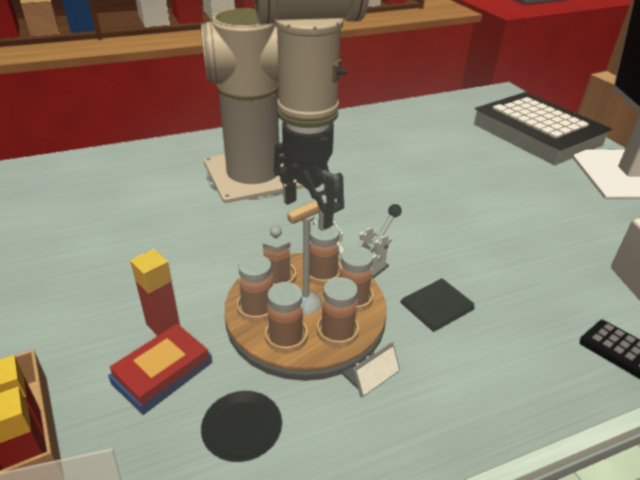

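Emit:
send_rows(hand=[0.3, 0.1, 0, 0, 0, 0, 0, 0], slide=[[0, 0, 0], [0, 0, 0], [0, 0, 0], [0, 0, 0], [0, 0, 0], [0, 0, 0], [0, 0, 0], [0, 0, 0]], rot=[[0, 0, 0], [0, 0, 0], [0, 0, 0], [0, 0, 0], [0, 0, 0], [0, 0, 0], [0, 0, 0], [0, 0, 0]])

```text
t: 6.82
ee_pos: [0.5344, -0.0624, 0.225]
orientation: [0.421, 0.568, -0.423, 0.566]
force: [-16.7, -2.4, 11.1]
grip_width: 0.0151
```

```bash
python3 - <<'E'
from h import *
to([.536,-.061,.2240]); print(bot.state()['moment'])
snap('wrist','w7.png')
E
```

```text
pos [ 0.5344 -0.0624  0.225 ] F [-16.72  -2.4   11.06] w 0.0151 t 6.8167 j [-0.21 -0.03  1.67 -0.    1.51 -0.5 ]
z yaw -73.29 xdown [-0.0045 -0.0013 -1.    ]
slide mm [ 1.   1.9 -0.9]
[-0.3813028   2.41238484 -0.02270145]
```

View pics/w7.png

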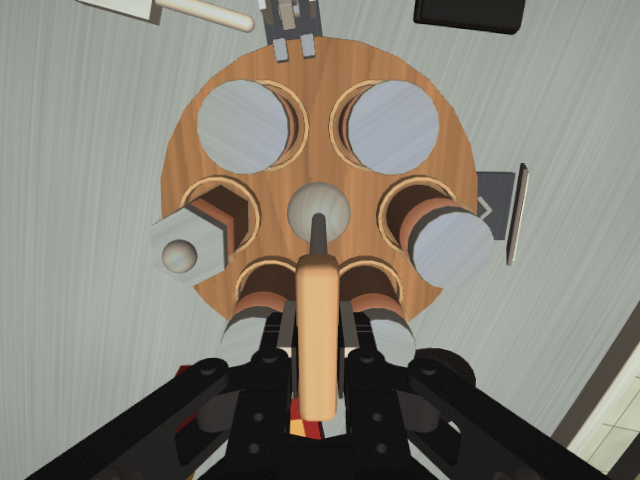

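Emit:
send_rows(hand=[0, 0, 0], slide=[[-2, -1, 0], [-2, -1, 0], [-2, -1, 0]], rot=[[0, 0, 0], [0, 0, 0], [0, 0, 0]])

```text
t: 7.12
ee_pos: [0.5343, -0.0624, 0.2251]
orientation: [0.421, 0.568, -0.423, 0.567]
force: [-5.5, -3.9, -5.7]
grip_width: 0.0148
```

Emit:
send_rows(hand=[0, 0, 0, 0, 0, 0, 0, 0], slide=[[0, 0, 0], [0, 0, 0], [0, 0, 0], [0, 0, 0], [0, 0, 0], [0, 0, 0], [0, 0, 0], [0, 0, 0]], rot=[[1, 0, 0], [3, 0, 0], [6, 0, 0], [10, 0, 0], [14, 0, 0], [17, 0, 0], [19, 0, 0], [20, 0, 0]])

```text
t: 7.78
ee_pos: [0.5341, -0.0624, 0.2251]
orientation: [-0.513, -0.486, 0.516, -0.484]
force: [-5.9, -3.2, -3.8]
grip_width: 0.0149
```

```bash
python3 - <<'E'
from h import *
to([.5343,-.0624,.2250]); s=bot.state(); print(s['moment'],R.from_quat(s['orientation']).as_matrix().T@s['force'])
snap('wrist','w8.png')
E
```

```text
pos [ 0.5341 -0.0624  0.2251] F [-5.93 -3.16 -3.84] w 0.0149 t 7.7833 j [-0.21 -0.03  1.67 -0.    1.51 -0.15]
z yaw -93.4 xdown [-4.1e-03 -5.0e-04 -1.0e+00]
slide mm [0.1 0.2 0. ]
[-0.63029231  0.91238407  0.19789005] [ 3.86759864 -5.71661533  3.50316394]
```

View pics/w8.png

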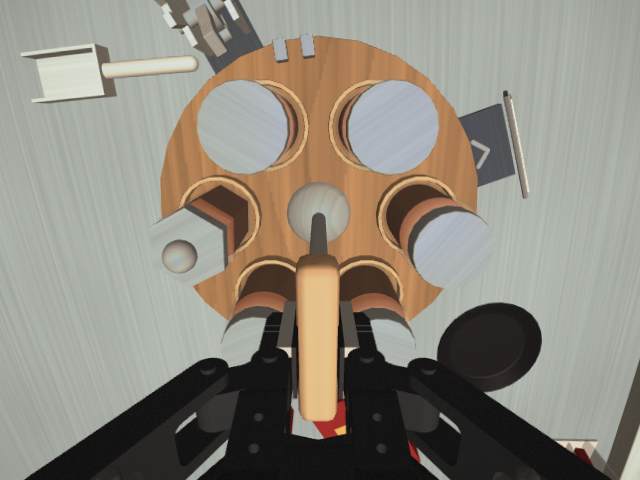

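Carousel turns with the hand (lever and card moved in the wrist view; lids and bar did not). Forces small; continue.

Emit:
send_rows(hand=[0, 0, 0, 0, 0, 0, 0, 0, 0, 0], slide=[[0, 0, 0], [0, 0, 0], [0, 0, 0], [0, 0, 0], [0, 0, 0], [0, 0, 0], [0, 0, 0], [0, 0, 0], [0, 0, 0], [0, 0, 0]], rot=[[2, 0, 0], [5, 0, 0], [9, 0, 0], [13, 0, 0], [17, 0, 0], [21, 0, 0], [25, 0, 0], [29, 0, 0], [33, 0, 0], [35, 0, 0]])

```text
t: 8.67
ee_pos: [0.5337, -0.0622, 0.2251]
orientation: [-0.635, -0.308, 0.639, -0.306]
force: [-9.7, -3.2, -2.3]
grip_width: 0.0152
```

Emit:
send_rows(hand=[0, 0, 0, 0, 0, 0, 0, 0, 0, 0], slide=[[0, 0, 0], [0, 0, 0], [0, 0, 0], [0, 0, 0], [0, 0, 0], [0, 0, 0], [0, 0, 0], [0, 0, 0], [0, 0, 0], [0, 0, 0]], rot=[[2, 0, 0], [5, 0, 0], [9, 0, 0], [13, 0, 0], [17, 0, 0], [21, 0, 0], [25, 0, 0], [29, 0, 0], [33, 0, 0], [35, 0, 0]])

```text
t: 9.5
ee_pos: [0.5334, -0.0618, 0.2251]
orientation: [-0.698, -0.102, 0.702, -0.101]
force: [-11.1, -1.1, -1.0]
grip_width: 0.0153
```

```bash
python3 - <<'E'
from h import *
to([.5343,-.0624,.2250]); s=bot.state(); print(s['moment'],R.from_quat(s['orientation']).as_matrix().T@s['force'])
snap('wrist','w9.png')
E
```

```text
pos [ 0.5334 -0.0618  0.2251] F [-11.12  -1.09  -1.  ] w 0.0153 t 9.5 j [-0.21 -0.03  1.67 -0.    1.51  1.07]
z yaw -163.49 xdown [-5.6e-03  4.0e-04 -1.0e+00]
slide mm [ 0.1  0.8 -0.7]
[-0.1543223   1.6329434   0.15746271] [ 1.06196535 -2.11286589 10.96731736]
```

View pics/w9.png

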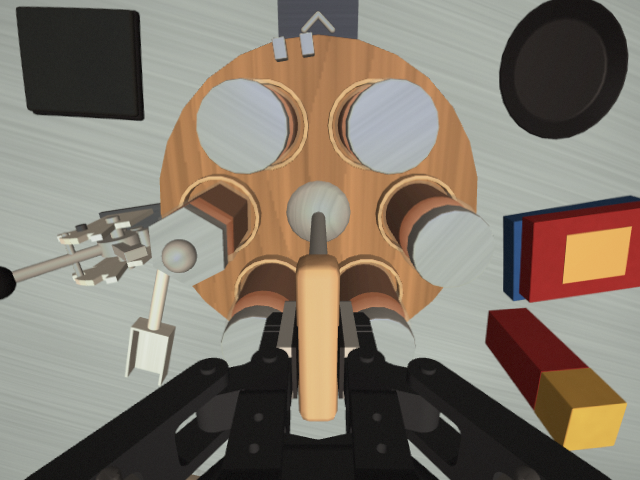

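Emit:
send_rows(hand=[0.5, 1, 1, 1, 1, 1, 1, 1, 1], slide=[[0, 0, 0], [0, 0, 0], [0, 0, 0], [0, 0, 0], [-15, 0, 0], [-40, 0, 0], [-65, 0, 0], [-75, 0, 0], [-75, 0, 0]], rot=[[0, 0, 0], [0, 0, 0], [0, 0, 0], [0, 0, 0], [0, 0, 0], [0, 0, 0], [0, 0, 0], [0, 0, 0], [0, 0, 0]])

```text
t: 10.3
ee_pos: [0.5373, -0.0622, 0.305]
orientation: [0.702, 0.102, -0.697, 0.104]
force: [-0.6, -0.3, 0.0]
grip_width: 0.0851
```

```bash
python3 - <<'E'
from h import *
to([.5343,-.0624,.2250])
snap('wrist','w10.png')
E
```

```text
pos [ 0.5373 -0.0622  0.305 ] F [-0.6  -0.26  0.02] w 0.0851 t 10.3 j [-0.21 -0.06  1.55  0.    1.64  1.07]
z yaw -163.25 xdown [ 0.0064 -0.0012 -1.    ]
slide mm [80.  -0.9  3.4]
```

View pics/w10.png

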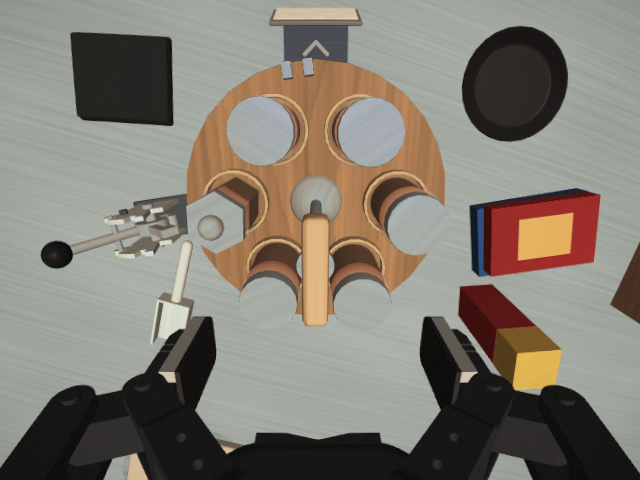

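Emit:
send_rows(hand=[1, 1, 1, 1, 1, 1, 1, 1, 1, 1], slide=[[0, 0, 0], [0, 0, 0], [0, 0, 0], [0, 0, 0], [0, 0, 0], [0, 0, 0], [0, 0, 0], [0, 0, 0], [0, 0, 0], [0, 0, 0]], rot=[[-5, 0, 0], [-12, 0, 0], [-19, 0, 0], [-26, 0, 0], [-33, 0, 0], [-40, 0, 0], [-47, 0, 0], [-54, 0, 0], [-61, 0, 0], [-68, 0, 0]])

```text
t: 11.18
ee_pos: [0.5348, -0.0617, 0.2987]
orientation: [-0.52, -0.479, 0.522, -0.477]
force: [-0.3, 0.9, 0.5]
grip_width: 0.0854
```

Emit:
send_rows(hand=[1, 1, 1, 1, 1, 1, 1, 1, 1, 1], slide=[[0, 0, 0], [0, 0, 0], [0, 0, 0], [0, 0, 0], [0, 0, 0], [0, 0, 0], [0, 0, 0], [0, 0, 0], [0, 0, 0], [0, 0, 0]], rot=[[-7, 0, 0], [-14, 0, 0], [-21, 0, 0], [-28, 0, 0], [-35, 0, 0], [-42, 0, 0], [-49, 0, 0], [-56, 0, 0], [-63, 0, 0], [-70, 0, 0]])

```text
t: 12.02
ee_pos: [0.5349, -0.0617, 0.2987]
orientation: [0.152, 0.692, -0.152, 0.689]
force: [-0.1, -0.8, 0.3]
grip_width: 0.0856
```

Emit:
send_rows(hand=[1, 1, 1, 1, 1, 1, 1, 1], slide=[[0, 0, 0], [0, 0, 0], [0, 0, 0], [0, 0, 0], [0, 0, 0], [0, 0, 0], [0, 0, 0], [0, 0, 0]], rot=[[-7, 0, 0], [-14, 0, 0], [-21, 0, 0], [-28, 0, 0], [-35, 0, 0], [-40, 0, 0], [-42, 0, 0], [-42, 0, 0]])

```text
t: 12.68
ee_pos: [0.5349, -0.0617, 0.2989]
orientation: [-0.103, 0.701, 0.104, 0.698]
force: [-0.6, -0.6, -0.3]
grip_width: 0.0854
```

```bash
python3 - <<'E'
from h import *
to([.5343,-.0624,.2230])
snap('wrist','w11.png')
E
```

```text
pos [ 0.5349 -0.0617  0.2989] F [-0.64 -0.63 -0.26] w 0.0854 t 12.6833 j [-0.21 -0.05  1.55  0.    1.64 -2.07]
z yaw 16.84 xdown [-3.1e-03  7.0e-04 -1.0e+00]
slide mm [75.9 -0.6 -0.5]
```

View pics/w11.png

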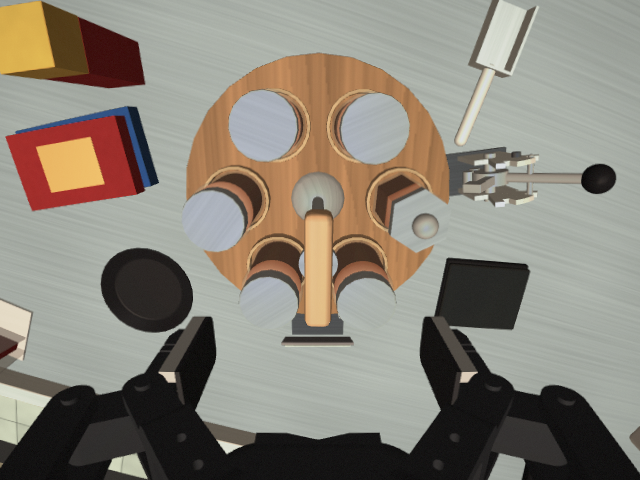

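Emit:
send_rows(hand=[1, 1, 1, 1, 1, 0.4, 0.2, 0, 0, 0], slide=[[20, -0.5, 0], [45, -0.5, 0], [65, -0.5, 0], [74, -0.5, 0], [74, -0.5, 0], [74, -0.5, 0], [74, -0.5, 0], [74, -0.5, 0], [74, -0.5, 0], [74, -0.5, 0]], rot=[[0, 0, 0], [0, 0, 0], [0, 0, 0], [0, 0, 0], [0, 0, 0], [0, 0, 0], [0, 0, 0], [0, 0, 0], [0, 0, 0], [0, 0, 0]])

```text
t: 13.57
ee_pos: [0.5363, -0.0625, 0.2284]
orientation: [-0.103, 0.699, 0.103, 0.7]
force: [-0.9, 0.9, 0.2]
grip_width: 0.0257
```

Emit:
send_rows(hand=[0, 0, 0], slide=[[0, 0, 0], [0, 0, 0], [0, 0, 0]], rot=[[0, 0, 0], [0, 0, 0], [0, 0, 0]])

```text
t: 13.82
ee_pos: [0.5358, -0.0613, 0.2284]
orientation: [-0.103, 0.699, 0.104, 0.7]
force: [-3.1, 6.1, 5.9]
grip_width: 0.0149
```

```bash
python3 - <<'E'
from h import *
to([.5343,-.0624,.2230]); s=bot.state(); print(R.from_quat(s['orientation']).as_matrix().T@s['force'])
E
```

```text
pos [ 0.5358 -0.0613  0.2284] F [-3.11  6.12  5.9 ] w 0.0149 t 13.8167 j [-0.21 -0.03  1.66  0.    1.51 -2.07]
z yaw 16.78 xdown [ 6.0e-04  1.7e-03 -1.0e+00]
slide mm [ 5.4 -0.7 -1.8]
[-5.89528263  6.76248782 -1.20387864]
```

Emit:
send_rows(hand=[0, 0, 0, 0, 0, 0, 0, 0, 0, 0], slide=[[0, 0.3, 0], [0, 0.3, 0], [0, 0.3, 0], [0, 0.3, 0], [0, 0.3, 0], [0, 0.3, 0], [0, 0.3, 0], [0, 0.3, 0], [0, 0.3, 0], [0, 0.3, 0]], rot=[[1, 0, 0], [4, 0, 0], [8, 0, 0], [12, 0, 0], [16, 0, 0], [20, 0, 0], [24, 0, 0], [28, 0, 0], [32, 0, 0], [35, 0, 0]])

```text
t: 14.65
ee_pos: [0.5358, -0.0622, 0.2284]
orientation: [0.113, 0.698, -0.114, 0.698]
force: [-3.0, 0.1, 5.7]
grip_width: 0.015
```

Emit:
send_rows(hand=[0, 0, 0, 0, 0, 0, 0, 0, 0, 0], slide=[[0, 0, 0], [0, 0, 0], [0, 0, 0], [0, 0, 0], [0, 0, 0], [0, 0, 0], [0, 0, 0], [0, 0, 0], [0, 0, 0], [0, 0, 0]], rot=[[3, 0, 0], [7, 0, 0], [11, 0, 0], [15, 0, 0], [19, 0, 0], [23, 0, 0], [27, 0, 0], [31, 0, 0], [34, 0, 0], [36, 0, 0]])

```text
t: 15.48
ee_pos: [0.5352, -0.063, 0.2284]
orientation: [0.323, 0.629, -0.324, 0.629]
force: [-6.3, -3.5, 6.5]
grip_width: 0.0149
```

Emit:
send_rows(hand=[0, 0, 0, 0, 0, 0, 0, 0], slide=[[0, 0, 0], [0, 0, 0], [0, 0, 0], [0, 0, 0], [0, 0, 0], [0, 0, 0], [0, 0, 0], [0, 0, 0]], rot=[[2, 0, 0], [5, 0, 0], [9, 0, 0], [13, 0, 0], [16, 0, 0], [18, 0, 0], [19, 0, 0], [19, 0, 0]])

```text
t: 16.15
ee_pos: [0.5347, -0.0633, 0.2284]
orientation: [0.422, 0.567, -0.423, 0.567]
force: [-10.1, -5.2, 7.6]
grip_width: 0.0147
```

```bash
python3 - <<'E'
from h import *
to([.5343,-.0624,.2230]); s=bot.state(); print(R.from_quat(s['orientation']).as_matrix().T@s['force'],s['moment'])
snap('wrist','w12.png'); snap('top','t12.png'); snap('scene','s12.png')
im=cv2.imread('pics/t12.png')[165:325,190:400]
cv2.imwrite('pics/t12z.png',cv2.convertScaleAbs(cv2.resize(im,None,fx=3.75,fy=3.75,interpolation=cv2.INTER_CUBIC),alpha=1.7))
E
```

```text
pos [ 0.5347 -0.0633  0.2284] F [-10.07  -5.21   7.61] w 0.0147 t 16.15 j [-0.21 -0.03  1.66 -0.    1.51 -0.5 ]
z yaw -73.38 xdown [-0.0015 -0.002  -1.    ]
slide mm [ 5.4 -0.2 -0.9]
[ -7.58658979 -11.15542491   2.1204677 ] [-0.66163878  1.45618466 -0.1159821 ]
```

View pics/w12.png

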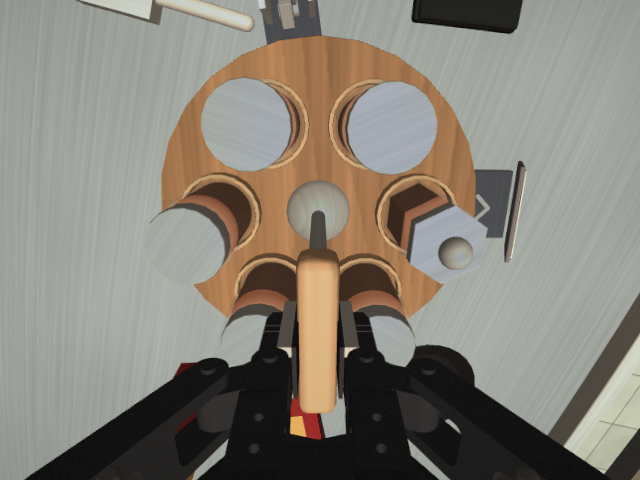

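View pics/t12z.png

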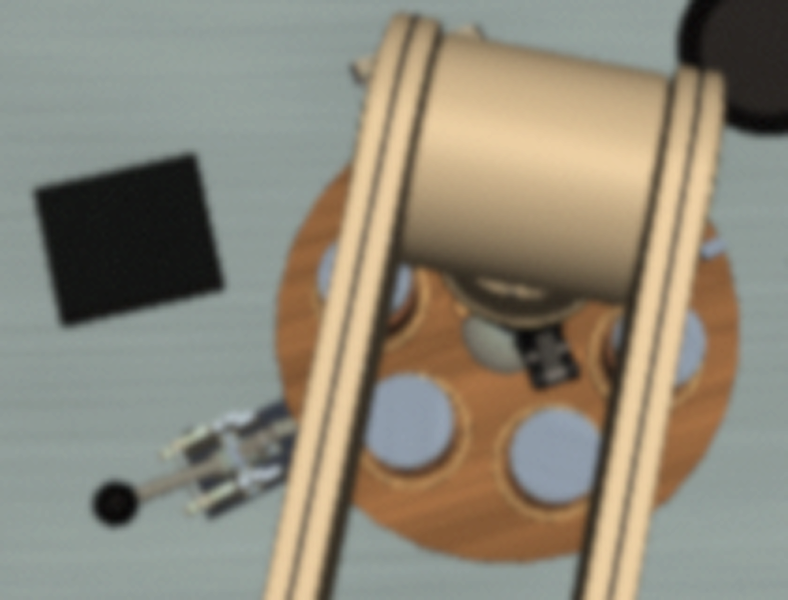

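View pics/s12.png

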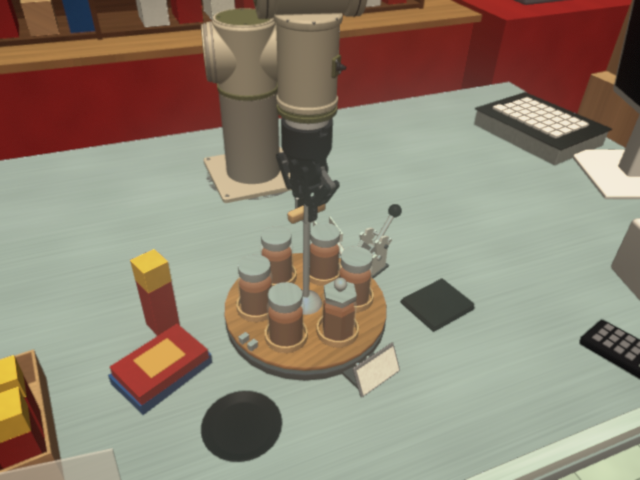

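```bash
python3 - <<'E'
from h import *
w=cal('w12.png'); s=cal('s12.png'); cen=np.array([.5355,-.0615])
o1,d1=ray(w,(456,253));o2,d2=ray(s,(341,285)); t=np.linalg.lstsq(np.c_[d1,-d2],o2-o1,rcond=None)[0]
print(o1+t[0]*d1,o2+t[1]*d2)
for n,p in (('tri',(o1+t[0]*d1+o2+t[1]*d2)/2),('w',onz(w,(456,253),.15)),('s',onz(s,(341,285),.15))):
    q=p[:2]-cen; print(n,np.degrees(np.arctan2(q[1],q[0])),np.hypot(*q))
# card from w12
for z in (.045,.055):
  a=onz(w,(521,162),z)[:2];b=onz(w,(507,262),z)[:2]; m=(a+b)/2-cen; d=a-b;print('card',np.degrees(np.arctan2(m[1],m[0])),np.degrees(np.arctan2(d[1],d[0]))-90,np.linalg.norm(d),np.hypot(*m))
k=onz(s,(395,211),.115); q=k[:2]-cen; print('lever',np.hypot(*q))
E
```

```text
[ 0.62170266 -0.03569967  0.14754419] [ 0.62147051 -0.03616516  0.14754147]
tri 16.541341326220945 0.08980312272451811
w 17.25132291367741 0.08899159736995098
s 15.265005186133438 0.0916105671091464
card 16.745213392134175 18.419137687632613 0.09587587456669469 0.18181250371338176
card 17.574693696661285 18.41913768763264 0.09293035943686859 0.17624108076180567
lever 0.2608991748100345
```

Emit:
send_rows(hand=[0, 0, 0, 0, 0, 0], slide=[[0, -0.7, 0], [0, -0.7, 0], [0, -0.7, 0], [0, -0.7, 0], [0, -0.7, 0], [0, -0.7, 0]], rot=[[0, 0, 0], [0, 0, 0], [0, 0, 0], [0, 0, 0], [0, 0, 0], [0, 0, 0]])

```text
t: 16.8
ee_pos: [0.5347, -0.0633, 0.2284]
orientation: [0.422, 0.567, -0.423, 0.568]
force: [-5.8, -3.4, 6.3]
grip_width: 0.0148
```

```bash
python3 - <<'E'
from h import *
to([.5343,-.0624,.2230]); s=bot.state(); print(s['joint_velocities'].round(4))
snap('wrist','w13.png')
bot.finish_job()
E
```

```text
pos [ 0.5347 -0.0633  0.2284] F [-5.81 -3.41  6.26] w 0.0148 t 16.8 j [-0.21 -0.04  1.66 -0.    1.51 -0.5 ]
z yaw -73.3 xdown [-1.0e-04 -1.7e-03 -1.0e+00]
slide mm [ 5.4 -0.1 -1. ]
[ 0.0005 -0.0003  0.0002 -0.0002  0.0002  0.    ]
the job is handed in; nothing more can be done
```

View pics/w13.png

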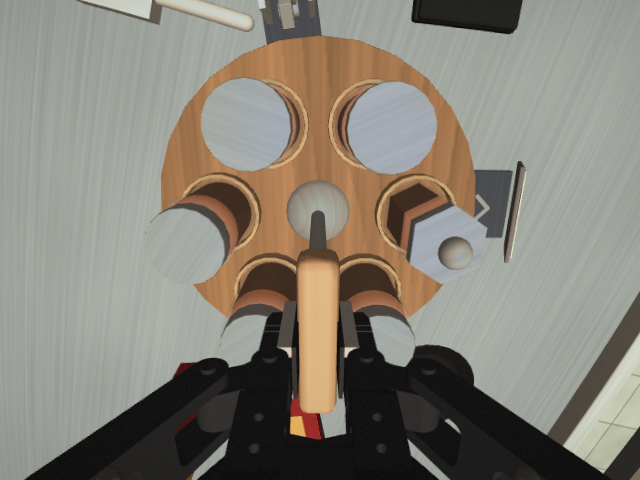

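I pushed the lock lever into its outer notch, then turned the carousel 180° in two 90° turns, letting go and regripping the T-handle in between. I handed the job in at 16.8 s with the gripper still closed on the handle; no verdict is reported.

**Six-sided jar:** it stands at the front, at about 16.5° from two camera views; I took the front direction as about 16.6°. The wrist view alone gave 17.3° and the scene view alone 15.3°. The price card measured 16.4° to 18.4° depending on how I measured it. Even the widest of these disagreements is about 5 mm at the jar, within the 12 mm allowed.

**Lever:** its knob is about 261 mm out from the carousel's axis, which puts the lever at about 0.79 rad.

**Handle and hand:** the fingers stopped on the bar at 14.8 mm, a little under its nominal 16 mm. The outside force on the tool was about 9 N, and the joints were still. I could not read the finger grip force directly.

**Jars and counter:** all six jars looked upright in their rings. I saw nothing on the counter shifted, though I judged both by eye and did not measure them.

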